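# Line up the amber bottles by height beside the gauge

### The arm

A 7-joint arm with a two-finger parallel gripper is mounted at the origin on the work surface. World frame = base frame: x ahead of the robot, y to its left, z up, the work surface at z = 0. Lengths are in m, angles in rad, forces in N, time in s.
With the tool pointing down it reaches from about 0.425 to 0.95 m from the base axis. Payload 4.7 kg.
Tool frame: the origin (TCP) lies on the centre line of the jaws, within the pads' length; the fingertips stand robot.nose_length ahead of it and the grasp point (between the pads) lies 8 mm behind it (robot.nose_length is the distance from the TCP to the fingertips, in m); z points along the fingers, y is the line along which they close (so a half turn about z gives the same grasp; the last joint's range is limited). The gripper opens to 85 mm and grips with 20 to 120 N. Pads are 22 mm wide; open, the fingers measure 114 mm over their backs; the gripper's body (76 mm by 85 mm) begins 54 mm behind the grasp point. The pads swing forward as they close: fully open they stand 13 mm farther back than shut.
Start: joints at [-1.249, 0.469, -0.049, 1.532, 0.024, 1.141, -0.082], TCP at [0.232, 0.634, 0.242] pointing down, gripper open.
Joint ranges: [-2.59, 2.59], [-0.33, 1.99], [-1.39, 1.29], [0.1, 2.45], [-1.04, 4.18], [0.21, 1.99], [-2.66, 2.66]. Speed limits (rad/s): [2.57, 2.57, 3.14, 3.14, 3.14, 3.14, 3.14].

### API

Orientations are given as [roll, pitch, yaw] about the fixed x, y, z axes, in that order (R = Rz(yaw) Ry(pitch) Rx(roll)).
In Python, from plant import robot gives the robot as it stands. Calls block until the motion is done:
- robot.goto(position, orientation): joint-space move of the TCP to a pose.
- robot.move_straight(position, vel=0.15, attitude=None, contact_N=None): straight line of the TCP; attitude=None keeps the orientation; vel is the mean speed in m/s. With contact_N (N) it stops when the force on the tool has changed by that much, and returns True; else False.
- robot.move_joints(angles): joint-space move.
- robot.grip(opening, strength=None): opening from 0.0 (shut) to 1.0 (fully open); strength is the grip in N (None keeps the last); returns when the fingers have stopped.
- robot.sleep(seconds).
- robot.inverse_kinematics(position, orientation): joint angles nearest the present ones, or None.
- robot.sense(): the state.
- robot.grab_frame(name): name is "scene" or "side" or "wrist"; returns a dict with "image" (480x640x3 uint8, red, green, blue), "range_z" (480x640 float32, m along the optical axis (not along the pixel's ray), 0 where there is no reading), "fx", "fy", "cx", "cy" (pixels), "R" (3x3) and "t" (3): a world point X has camera coordinates R X + t. Camera axes: x right, y down, z forward; pixel columns grow to the right and rows downward; lengths in m; the calibration is good to about 2 mm. The wrist camera is an equidistant fisheye: a pixel r from the principal point sees the ray r / f radians off the axis. A picture is of the moment at which its call begins.
A pose or a line that the arm cannot do raises robot.IKError and nothing moves.
- robot.close_job(): hands the job in; it is judged then, once.
The state is a dict: "t": time; "joint_pos": joint angles; "joint_velocities": joint speeds; "effort": joint torques, N m; "tcp_pos": TCP position; "tcp_rot": TCP orientation; "wrist_force": force on the tool from outside, world axes, zero at the start; "torque": the same for the moment, N m; "opening": opening from 0.0 (shut) to 1.0 (fully open); "gripper_force": force on a finger pad.
Only numpy, scipy, OpenCV 4.12 (cv2) and the standard library are available. Lean on these libraries where they do the work, as an engineer would, in place of code of your own. Each camera call takes 0.05 s, during which the arm holds its last target. There are 200 camera calls.

### The job

Line up the four amber bottles by height on the aluminium strip, one upright in the middle of each black rubber pad: the tallest on the pad next to the pressure gauge, then each shorter one further along, so that the shortest is farthest from the gauge. They are glass, so set each one down gently and never drop, tip over or knock one about; leave the yellow multimeter where it lies.

Things in the scene. Friction and masses are not known exactly. Their poses are not given: they have to be found in the camera images.
- bottle_155: The tallest and widest of four loose, closed amber glass bottles, 155 mm high in all: straight body 56 mm in diameter up to 113 mm, conical shoulder to 131 mm, then a white cap 30 mm in diameter, 24 mm high. About 260 g, give or take a quarter. Origin at the centre of its underside, z up its axis. Starts upright on the bench; yaw means nothing.
- bottle_130: The second tallest of four loose, closed amber glass bottles, 130 mm high in all: straight body 48 mm in diameter up to 90 mm, conical shoulder to 106 mm, then a white cap 28 mm in diameter, 24 mm high. About 180 g, give or take a quarter. Origin at the centre of its underside, z up its axis. Starts upright on the bench; yaw means nothing.
- bottle_105: The second shortest of four loose, closed amber glass bottles, 105 mm high in all: straight body 42 mm in diameter up to 67 mm, conical shoulder to 81 mm, then a white cap 26 mm in diameter, 24 mm high. About 120 g, give or take a quarter. Origin at the centre of its underside, z up its axis. Starts upright on the bench; yaw means nothing.
- bottle_80: The shortest and narrowest of four loose, closed amber glass bottles, 80 mm high in all: straight body 36 mm in diameter up to 44 mm, conical shoulder to 56 mm, then a white cap 24 mm in diameter, 24 mm high. About 70 g, give or take a quarter. Origin at the centre of its underside, z up its axis. Starts upright on the bench; yaw means nothing.
- pad_a: One of four identical fixed black rubber pads, 64 mm across, 3 mm thick, in a row, centres 84 mm apart (within 10 mm; up to 2 mm out of line), on a fixed aluminium strip 84 mm wide, 540 mm long, 20 mm high. Origin at the centre of its underside, 20 mm above the bench (its top is at 23 mm), z up. Which lettered pad lies where in the row changes.
- pad_b: One of four identical fixed black rubber pads, 64 mm across, 3 mm thick, in a row, centres 84 mm apart (within 10 mm; up to 2 mm out of line), on a fixed aluminium strip 84 mm wide, 540 mm long, 20 mm high. Origin at the centre of its underside, 20 mm above the bench (its top is at 23 mm), z up. Which lettered pad lies where in the row changes.
- pad_c: One of four identical fixed black rubber pads, 64 mm across, 3 mm thick, in a row, centres 84 mm apart (within 10 mm; up to 2 mm out of line), on a fixed aluminium strip 84 mm wide, 540 mm long, 20 mm high. Origin at the centre of its underside, 20 mm above the bench (its top is at 23 mm), z up. Which lettered pad lies where in the row changes.
- pad_d: One of four identical fixed black rubber pads, 64 mm across, 3 mm thick, in a row, centres 84 mm apart (within 10 mm; up to 2 mm out of line), on a fixed aluminium strip 84 mm wide, 540 mm long, 20 mm high. Origin at the centre of its underside, 20 mm above the bench (its top is at 23 mm), z up. Which lettered pad lies where in the row changes.
- gauge: Round steel pressure gauge, white dial up, fixed on one end of the strip in line with the pads, about 94 mm from the nearest pad's centre: 80 mm across, 28 mm high (top 48 mm above the bench), a brass stem 14 mm thick sticks out 26 mm on its far side. Its end of the strip changes; on the other end stands a grey solder reel, 56 mm across, 44 mm high. Origin at the centre of its underside.
- meter: Yellow hand multimeter lying on its back on the bench among the bottles, 120 mm (its x) by 62 mm (its y) by 30 mm high, with a black dial 32 mm wide rising 6 mm more. Loose, about 350 g; a bystander to be left where it is. Origin at the centre of its underside.
Things that resemble listed ones, but are neither listed nor needed, are in the scene too. What is shaped like the bottle_130 but purple is not meant. What is shaped like the bottle_155 but green is not meant.

How it is judged:
By the outcome, as a careful person would: the job done as asked, in the order asked, and still so for the second after the job is handed in, with the robot touching nothing.
It also fails if it takes over 112 s, if anything falls off the work surface, if the arm or the gripper's body presses on something with over 40 N, if the wrist force passes 120 N, or if a joint passes its speed limit or range.

## Working session

There is one attempt and no reset: what is moved stays moved. The work goes in short steps, each a Python script; the robot and the scene stay as the last script left them, time stands still between calls to the robot, and variables do not carry over. Pictures are saved under pics/ and viewed, at most 14 in all, crops included, and the job is handed in when it is done.

```bash
ls; mkdir -p pics; python3 - <<'E'
from plant import robot
import cv2,numpy as np,pickle
print(robot.nose_length, robot.sense())
F={}
for n in("scene","side"):
    f=robot.grab_frame(n);F[n]=f
    cv2.imwrite(f"pics/{n}0.png",f["image"][:,:,::-1]);print(n,f["fx"],f["fy"],f["cx"],f["cy"],f["R"],f["t"],(-np.array(f["R"]).T@f["t"]))
pickle.dump(F,open("f0.pkl","wb"))
E
```

```text
pics
0.011 {'t': 0.0, 'joint_pos': array([-1.24889385,  0.46948411, -0.04861142,  1.53371219,  0.02411864,
        1.14103214, -0.08233025]), 'joint_velocities': array([ 6.93386243e-05,  2.05843966e-04,  9.84784626e-04, -1.68233670e-03,
       -1.92895288e-03, -2.39731241e-04, -6.40363782e-04]), 'effort': array([-7.02573470e-05, -5.10305393e+01, -4.68518736e-02, -2.37715048e+01,
        1.05486671e-02,  7.61017174e-03,  1.43302339e-05]), 'tcp_pos': array([0.2317506 , 0.63334896, 0.24122498]), 'tcp_rot': array([-3.13954522e+00,  8.68685860e-05,  2.79081453e+00]), 'wrist_force': array([ 0.90493568,  0.63733307, -0.19673508]), 'torque': array([ 0.0286689 , -0.02082816, -0.03241801]), 'gripper_force': 0.0, 'opening': 1.0053760149535214}
scene 532.384893399018 532.384893399018 305.8751669609051 246.33546819499378 [[ 0.30900256  0.95104284  0.00591041]
 [ 0.73363734 -0.2344016  -0.63783395]
 [-0.605222    0.20142842 -0.77015123]] [-0.1703344  -0.37218473  1.28613418] [ 1.10407908 -0.18430936  0.75413251]
side 526.7313437721932 526.7313437721932 328.96444494977555 243.0452975908432 [[ 0.94563726 -0.32498308 -0.01249687]
 [-0.17811407 -0.48536142 -0.85597878]
 [ 0.27211312  0.8116713  -0.5168599 ]] [-0.48972813  0.11093877  0.8949071 ] [ 0.23934896 -0.83167836  0.55138276]
```

View pics/scene0.png

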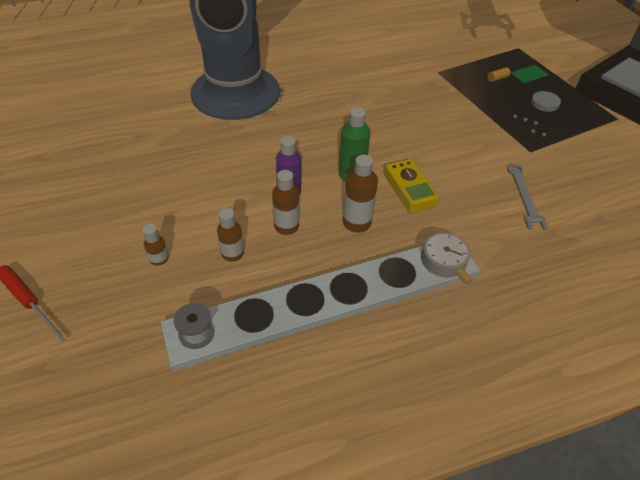

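View pics/side0.png

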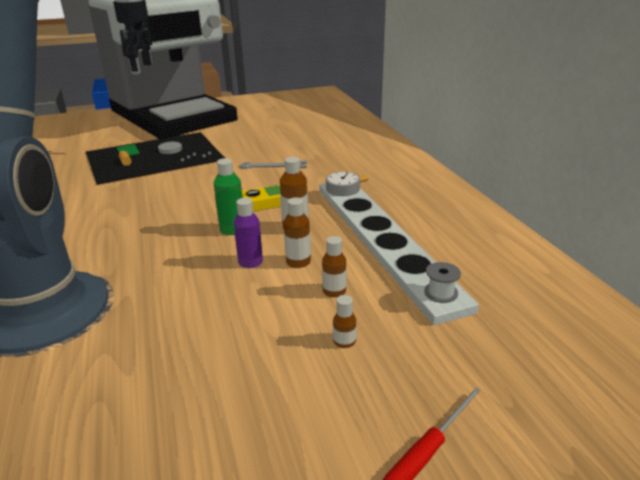

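The scene view shows the amber bottles' caps at about (151,232), (227,217), (285,180) and (363,164). The purple bottle is at (288,145) and the green one at (357,117). The pads are at (254,315), (305,299), (349,288) and (397,272), with the gauge at the right end (446,250) and the reel at the left. The side view agrees.

```bash
cat > vis.py <<'E'
import numpy as np,cv2
from scipy.optimize import least_squares
def cloud(f):
    v,u=np.mgrid[:480,:640]; z=f["range_z"]
    P=np.stack([(u-f["cx"])/f["fx"]*z,(v-f["cy"])/f["fy"]*z,z],-1)
    W=(P-f["t"])@np.array(f["R"]); W[z<=0]=np.nan; return W
def plane(f,uv,h):
    uv=np.asarray(uv,float).reshape(-1,2); R=np.array(f["R"])
    d=np.c_[(uv[:,0]-f["cx"])/f["fx"],(uv[:,1]-f["cy"])/f["fy"],np.ones(len(uv))]@R
    o=-R.T@f["t"]; return (o+d*((h-o[2])/d[:,2])[:,None])[:,:2]
def project(f,X):
    c=np.array(f["R"])@X+f["t"]; return c[0]/c[2]*f["fx"]+f["cx"],c[1]/c[2]*f["fy"]+f["cy"]
def circ(p,r,c0):
    return least_squares(lambda c:np.hypot(*(p-c).T)-r,c0,loss="soft_l1",f_scale=.001)
def bottle(f,xy,h,body,r,rc):
    """cap-top centre from bright pixels at top height; body circle fit from the cloud"""
    W=cloud(f); d=np.hypot(W[...,0]-xy[0],W[...,1]-xy[1])
    im=f["image"].astype(int)
    top=(d<.03)&(np.abs(W[...,2]-h)<.004)&(im.min(-1)>110)
    q=np.argwhere(top)[:,::-1]; ct=plane(f,q,h).mean(0) if len(q)>5 else None
    m=(d<.045)&(W[...,2]>.012)&(W[...,2]<body-.006)
    p=W[m][:,:2]; s=circ(p,r,xy); 
    return ct,s.x,np.median(np.abs(s.fun)),len(q),m.sum(),np.nanmax(W[...,2][d<.02])
def disc(f,seed,h):
    g=f["image"].max(-1); u,v=seed
    m=(g<70).astype(np.uint8); n,l=cv2.connectedComponents(m); k=(l==l[v,u]).astype(np.uint8)
    c=max(cv2.findContours(k,cv2.RETR_EXTERNAL,cv2.CHAIN_APPROX_NONE)[0],key=cv2.contourArea)
    p=plane(f,cv2.convexHull(c),h); (x,y),r=cv2.minEnclosingCircle(p.astype(np.float32)*1000)
    s=least_squares(lambda c:np.hypot(*(plane(f,c_,h)-c[:2]).T)-c[2],[x/1000,y/1000,.032]) if (c_:=c.reshape(-1,2)) is not None else 0
    return s.x
E
python3 - <<'E'
import pickle,numpy as np; from vis import *
np.set_printoptions(precision=4,suppress=True)
F=pickle.load(open("f0.pkl","rb"))
spec={155:(.113,.028,.015),130:(.09,.024,.014),105:(.067,.021,.013),80:(.044,.018,.012)}
px={155:(363,161),130:(285,176),105:(227,213),80:(151,229)}
for h,(b,r,rc) in spec.items():
    xy=plane(F["scene"],px[h],h/1000)[0]; print(h,xy)
    for n in F: print("  ",n,*bottle(F[n],xy,h/1000,b,r,rc))
for n,s in dict(scene=[(254,318),(305,300),(349,290),(397,274)],side=[(413,264),(391,241),(376,223),(357,205)]).items():
    for q in s: print(n,disc(F[n],q,.023))
print("purple,green,gauge",plane(F["scene"],(288,142),.13),plane(F["scene"],(357,114),.155),plane(F["scene"],(446,248),.048))
W=cloud(F["scene"]);im=F["scene"]["image"].astype(int)
y=(im[...,0]>150)&(im[...,1]>130)&(im[...,2]<70);print("meter",cv2.minAreaRect(W[y&(W[...,2]>.02)][:,:2].astype(np.float32)))
E
```

```text
155 [0.4849 0.1219]
   scene [0.4836 0.1244] [0.4832 0.1234] 0.0005973738256956976 136 1110 0.1582565558727321
   side [0.4817 0.1164] [0.4826 0.1225] 0.0008356592801228371 76 573 0.15554511807061855
130 [ 0.4543 -0.0068]
   scene [ 0.4521 -0.0069] [ 0.452  -0.0075] 0.0006206497650445703 121 705 0.13305471255567805
   side [ 0.4504 -0.0139] [ 0.4513 -0.0085] 0.0007588374794658213 94 854 0.13051307296518172
105 [ 0.4853 -0.1175]
   scene [ 0.486  -0.1193] [ 0.4857 -0.12  ] 0.0006363092602172903 111 434 0.10909329996435548
   side [ 0.4839 -0.1254] [ 0.4849 -0.121 ] 0.0006849141791511054 105 567 0.10638672285363905
80 [ 0.4588 -0.245 ]
   scene [ 0.4566 -0.2483] [ 0.4571 -0.2488] 0.0005433769814055141 100 213 0.08373905184560307
   side [ 0.4554 -0.2531] [ 0.4562 -0.2497] 0.0005330735986187642 133 329 0.08070198998441092
scene [ 0.6398 -0.1176  0.0307]
scene [ 0.6361 -0.0296  0.0306]
scene [0.6368 0.0467 0.0307]
scene [0.6314 0.1383 0.0305]
side [ 0.6374 -0.1219  0.0286]
side [ 0.634  -0.0349  0.0283]
side [0.6348 0.0412 0.0277]
side [0.6291 0.1325 0.0279]
purple,green,gauge [[0.3697 0.024 ]] [[0.3609 0.1599]] [[0.6261 0.229 ]]
meter ((0.492889940738678, 0.25960564613342285), (0.004243733827024698, 0.04611989110708237), 1.5139683485031128)
```

```bash
python3 - <<'E'
import pickle,numpy as np; from vis import *
np.set_printoptions(precision=4,suppress=True)
F=pickle.load(open("f0.pkl","rb"))
for n,s in dict(scene=[(254,318),(305,300),(349,290),(397,274)],side=[(413,264),(391,241),(376,223),(357,205)]).items():
    f=F[n];W=cloud(f);g=f["image"].max(-1)
    l=cv2.connectedComponents((g<70).astype(np.uint8))[1]
    for u,v in s:
        p=W[l==l[v,u]]; print(n,len(p),np.nanmedian(p,0),(np.nanmax(p,0)+np.nanmin(p,0))/2,np.nanmax(p,0)-np.nanmin(p,0))
    b=W[(np.abs(W[...,0]-.55)<.015)&(np.abs(W[...,1])<.1)];print("bench z",np.nanmedian(b[:,2]))
    m=(W[...,2]>.015)&(W[...,2]<.03)&(W[...,0]>.57)&(W[...,0]<.7)&(np.abs(W[...,1])<.17)
    x=W[m&(np.abs(W[...,1])<.01)][:,0];print("strip x at y=0",np.percentile(x,[1,99]))
for n in F:
    f=F[n];W=cloud(f);im=f["image"].astype(int)
    y=(im[...,0]>120)&(im[...,1]>90)&(im[...,2]<70)&(W[...,1]>.15)&(W[...,0]<.6)&(W[...,2]>.008)
    print(n,"meter",y.sum(),cv2.minAreaRect(W[y][:,:2].astype(np.float32)))
from plant import robot
robot.goto([.54,.01,.36],[np.pi,0,np.pi/2]); s=robot.sense(); print(s["tcp_pos"],s["tcp_rot"],s["joint_pos"],s["t"])
f=robot.grab_frame("wrist"); pickle.dump(f,open("w0.pkl","wb")); cv2.imwrite("pics/w0.png",f["image"][:,:,::-1]); print(f["fx"],f["cx"],f["cy"],f["R"],-np.array(f["R"]).T@f["t"])
E
```

```text
scene 1025 [ 0.641  -0.1178  0.0237] [ 0.6405 -0.1174  0.0237] [0.0647 0.0627 0.0078]
scene 949 [ 0.6371 -0.0299  0.0236] [ 0.6367 -0.0294  0.0236] [0.0632 0.0625 0.0086]
scene 908 [0.6378 0.0462 0.0236] [0.6354 0.0466 0.0233] [0.0659 0.0634 0.0075]
scene 839 [0.632  0.1378 0.0235] [0.6325 0.1382 0.0234] [0.0652 0.0637 0.0084]
bench z 0.0006176685949986911
strip x at y=0 [0.5959 0.679 ]
side 467 [ 0.6383 -0.1207  0.0216] [ 0.6383 -0.1431  0.0413] [0.0596 0.108  0.0454]
side 378 [ 0.6348 -0.0332  0.0214] [ 0.6358 -0.0319  0.0213] [0.0608 0.0596 0.0057]
side 310 [0.6359 0.0432 0.0213] [0.636  0.0452 0.0215] [0.0603 0.0604 0.0053]
side 262 [0.6306 0.1347 0.0213] [0.6306 0.1357 0.0213] [0.0608 0.0585 0.0054]
bench z -0.0015008986641391906
strip x at y=0 [0.5931 0.677 ]
scene meter 1022 ((0.28976190090179443, 0.4143558442592621), (0.12469790875911713, 0.5572000741958618), 42.89519500732422)
side meter 678 ((0.14582258462905884, 0.9853664636611938), (0.23953132331371307, 1.7010657787322998), 17.08036994934082)
[0.5401 0.0114 0.3597] [-3.1411 -0.0001  1.5732] [-0.6154  0.1703  0.6063  1.7155 -0.1008  1.2876  0.0149] 2.6
371.64829954431775 314.6187930231367 233.5701998961772 [[ 1.      0.0024 -0.0009]
 [ 0.0025 -0.95    0.3121]
 [-0.0001 -0.3121 -0.9501]] [0.5407 0.0921 0.4915]
```

View pics/w0.png

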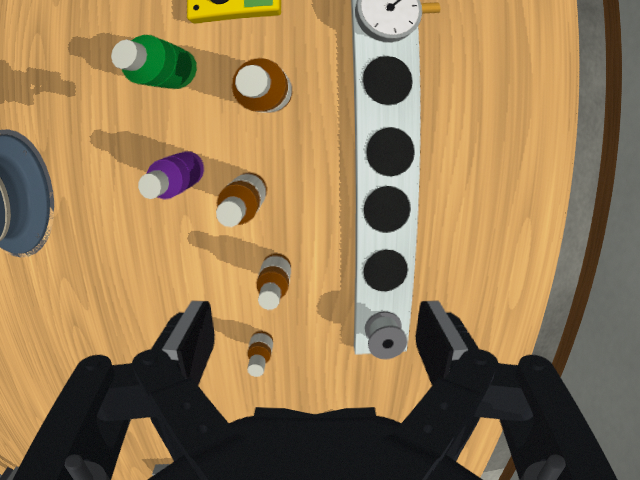

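The wrist view shows the four pads at (387,80), (390,152), (386,209) and (385,270). The amber caps are at (252,80), (231,211), (269,296) and (257,366). The reel is at (387,340) and the meter is well clear at the top, near (235,5). I'll compute pad and cap positions from it as a third measurement.

```bash
cat >> vis.py <<'E'
def wplane(f,uv,h):
    uv=np.asarray(uv,float).reshape(-1,2); R=np.array(f["R"])
    a=(uv-[f["cx"],f["cy"]])/f["fx"]; th=np.hypot(*a.T); k=np.sinc(th/np.pi)
    d=np.c_[a*k[:,None],np.cos(th)]@R; o=-R.T@f["t"]
    return (o+d*((h-o[2])/d[:,2])[:,None])[:,:2]
def blob(f,seed,mask,h):
    l=cv2.connectedComponents(mask.astype(np.uint8))[1]; k=(l==l[seed[1],seed[0]]).astype(np.uint8)
    c=max(cv2.findContours(k,cv2.RETR_EXTERNAL,cv2.CHAIN_APPROX_NONE)[0],key=cv2.contourArea).reshape(-1,2)
    p=wplane(f,c,h); s=least_squares(lambda q:np.hypot(*(p-q[:2]).T)-q[2],[*p.mean(0),.02],loss="soft_l1",f_scale=.001); return s.x
E
python3 - <<'E'
import pickle; from vis import *
np.set_printoptions(precision=4,suppress=True)
f=pickle.load(open("w0.pkl","rb")); im=f["image"].astype(int)
for q in [(387,80),(390,152),(386,209),(385,270)]: print("pad",blob(f,q,im.max(-1)<70,.023))
for q,h in [((252,80),.155),((231,211),.13),((269,296),.105),((257,368),.08)]:
    print(h,blob(f,q,(im.min(-1)>140)&(im.max(-1)-im.min(-1)<30),h))
E
```

```text
pad [0.6309 0.1398 0.0306]
pad [0.6365 0.0484 0.0303]
pad [ 0.6354 -0.0276  0.0303]
pad [ 0.6392 -0.1157  0.0304]
0.155 [0.4839 0.1253 0.0141]
0.13 [ 0.4526 -0.0051  0.013 ]
0.105 [ 0.486  -0.1173  0.0118]
0.08 [ 0.4574 -0.2457  0.0105]
```

```bash
cat > job.py <<'E'
from plant import robot
import numpy as np, cv2
B={155:(.4832,.1236,np.pi/2),130:(.4521,-.0072,np.pi/2+.5),105:(.4855,-.1196,np.pi/2),80:(.4570,-.2483,np.pi/2)}
P={155:(.6312,.1375),130:(.6362,.0462),105:(.6355,-.0300),80:(.6394,-.1178)}
def snap(n,name):
    f=robot.grab_frame(n); cv2.imwrite(f"pics/{name}.png",f["image"][:,:,::-1]); return f
def pick(h):
    x,y,yaw=B[h]; z=h/1000-.056; o=[np.pi,0,yaw]
    robot.goto([x,y,.26],o); robot.grip(1.0)
    robot.move_straight([x,y,z+.07],vel=.2)
    hit=robot.move_straight([x,y,z],vel=.06,contact_N=6)
    robot.grip(0.0,30); s=robot.sense()
    print("pick",h,"hit",hit,"opening",s["opening"],"grip",s["gripper_force"],"tcp",s["tcp_pos"],"F",s["wrist_force"],"t",s["t"])
    return hit
def place(h):
    x,y,_=B[h]; px,py=P[h]; z=h/1000-.056
    robot.move_straight([x,y,z+.06],vel=.1); s=robot.sense()
    print("lifted opening",s["opening"],"F",s["wrist_force"])
    robot.move_straight([px,py,z+.06],vel=.15); robot.move_straight([px,py,z+.027],vel=.08)
    hit=robot.move_straight([px,py,z+.019],vel=.02,contact_N=2.5); robot.sleep(.2); s=robot.sense()
    print("set",hit,"tcp",s["tcp_pos"],"expect z",z+.023,"F",s["wrist_force"],"opening",s["opening"])
def release(h):
    px,py=P[h]; robot.grip(1.0); z=robot.sense()["tcp_pos"][2]
    robot.move_straight([px,py,z+.05],vel=.08); robot.move_straight([px,py,.28],vel=.25); print("t",robot.sense()["t"])
E
python3 - <<'E'
from job import *
pick(155); snap("scene","p155")
E
```

```text
pick 155 hit False opening 0.6434633868999093 grip 31.4462149143219 tcp [0.48333827 0.12371218 0.09948216] F [-2.68262673  0.19712305  4.81515856] t 5.875
```

View pics/p155.png

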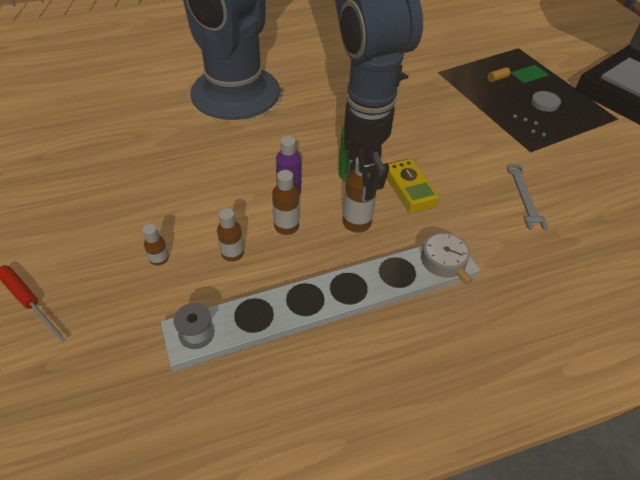

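The fingers hold the upper body of the bottle at about (363,185), and the opening of roughly 55 mm matches the 56 mm body. Next I place it.

```bash
python3 - <<'E'
from job import *
place(155); snap("side","s155")
E
```

```text
lifted opening 0.6421904550430098 F [ 0.42811824 -0.35459738 -2.38392958]
set True tcp [0.63185689 0.13757269 0.12252714] expect z 0.122 F [-0.88996369  0.08066594  5.71808852] opening 0.6412163852378535
```

View pics/s155.png

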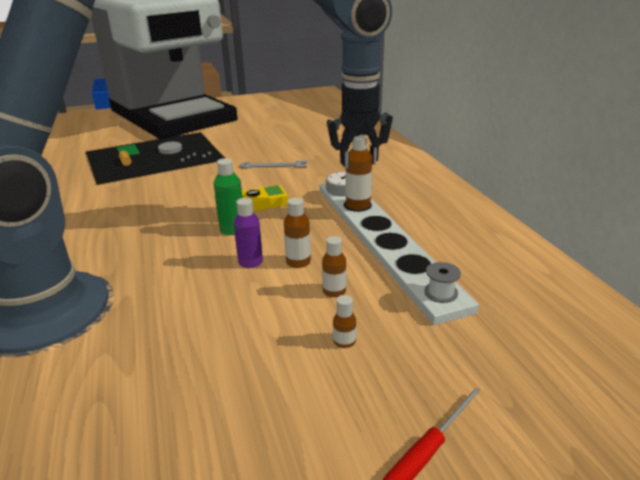

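The 155 mm bottle stands upright on the pad beside the gauge, at (358,180), and contact came at the expected height. I'll release it and do the next one.

```bash
python3 - <<'E'
from job import *
release(155)
if not pick(130): place(130); release(130)
from vis import *
for n in("scene","side"):
    f=snap(n,n+"1")
    print(n,*bottle(f,np.array(P[155]),.178,.113+.023,.028,0)[1:3],*bottle(f,np.array(P[130]),.153,.113,.024,0)[1:3])
E
```

```text
t 10.7167
pick 130 hit False opening 0.5480992887952192 grip 30.517358779907227 tcp [ 0.45221323 -0.0071728   0.07435869] F [-2.03984108  0.2055299   6.09142357] t 14.3417
lifted opening 0.549162352774245 F [ 0.11251073  0.50706701 -1.48776231]
set True tcp [0.6369794  0.04613678 0.09745688] expect z 0.097 F [-1.34574804 -0.37763981  5.08643328] opening 0.5503007937180147
t 19.525
scene [0.63231279 0.13723417] 0.001052930117853658 [0.63759917 0.04554047] 0.002342462476699234
side [0.63067013 0.13647561] 0.0012651038486721257 [0.63566619 0.04433051] 0.0014548226706233743
```

View pics/scene1.png

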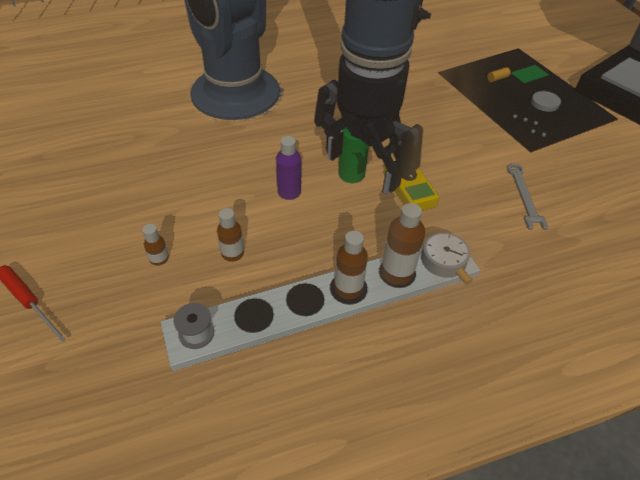

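The 155 bottle (405,245) and the 130 bottle (351,268) stand upright, centred on their pads to within about 1 mm. I'll go on with the other two.

```bash
python3 - <<'E'
from job import *
from vis import *
ok=True
for h in (105,80):
    if ok:
        if pick(h): ok=False;break
        place(h); release(h)
robot.goto([.5,.25,.35],[np.pi,0,np.pi/2])
for n in("scene","side"):
    f=snap(n,n+"2")
    for h,b,r in((155,.113,.028),(130,.09,.024),(105,.067,.021),(80,.044,.018)):
        print(n,h,*bottle(f,np.array(P[h]),h/1000+.023,b+.023,r,0)[1:3])
print(robot.sense()["t"])
E
```

```text
pick 105 hit False opening 0.4778261885843415 grip 30.149442851543427 tcp [ 0.48553827 -0.11954779  0.04926976] F [-0.69024017  0.62292917  4.54848665] t 23.3917
lifted opening 0.4812788384228296 F [-0.96269549  0.03390238 -1.00228283]
set True tcp [ 0.63596746 -0.03010378  0.07215078] expect z 0.072 F [-0.63475421  0.19375796  5.70149659] opening 0.479204921696133
t 28.6083
pick 80 hit False opening 0.40872055261224155 grip 29.804530441761017 tcp [ 0.45709478 -0.24832117  0.02426827] F [-0.27357291  0.44735349  3.76413753] t 32.7333
lifted opening 0.41465689919966003 F [ 0.20180112 -0.77939118 -2.10482344]
set True tcp [ 0.64012314 -0.11802485  0.04735394] expect z 0.047 F [-1.3184047   0.58312094  5.10574554] opening 0.4140332740839197
t 38.4167
scene 155 [0.63232115 0.13725414] 0.0010646893398915565
scene 130 [0.63753924 0.04555095] 0.0022346295573359865
scene 105 [ 0.63813218 -0.03085733] 0.008463416272267262
scene 80 [ 0.64542008 -0.11876153] 0.012679604013907596
side 155 [0.63060738 0.13650569] 0.0013523869948651526
side 130 [0.63459268 0.04510275] 0.0016318988476416267
side 105 [ 0.63438645 -0.03201551] 0.0022226259398841434
side 80 [ 0.63608635 -0.12019598] 0.006403386263388135
40.0
```

View pics/scene2.png

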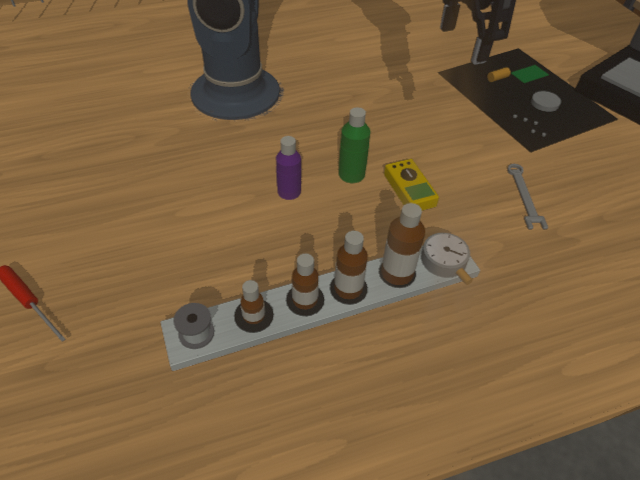

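View pics/side2.png

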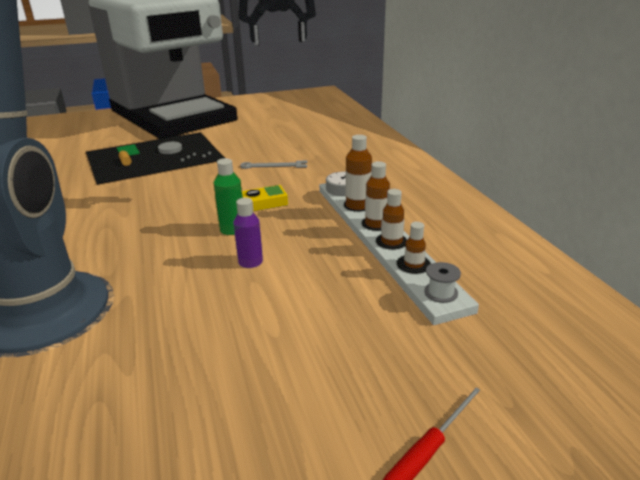

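All four bottles stand upright on their pads in height order: (405,245), (351,268), (305,285) and (253,306). The poor circle fits for the two short bottles come from pad and strip points in the height window. The meter hasn't moved, so I'll hand the job in.

```bash
python3 -c "
from plant import robot
print(robot.close_job())"
```

```text
the job is handed in; nothing more can be done
None
```

The four amber bottles stand upright on their pads, tallest beside the gauge down to shortest by the reel; the multimeter wasn't touched, and the job was handed in at about 40 s (no verdict was returned).

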